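# Unlatch the dust extractor's filter cassette and put it in the tray

### The job

Take the full filter cassette out of the bench dust extractor: press its sprung snap tab in, away from the front of the machine, tip the front edge up while the tab is held in, then draw the cassette forward out of its rear slots and lift it clear. Do not force the latch, and keep the cassette roughly level the whole way, as it is full of dust. Set it down gently, flat on its filter block and the right way up, in the middle of the steel tray, let go of it and leave everything else on the bench where it is.

Things in the scene. Friction and masses are not known exactly. Their poses are not given: they have to be found in the camera images.
- extractor: (All sizes in mm.) Fixed white bench dust extractor, 330 (x) by 180 (y). Origin: on the bench under the middle of its filter well; x points from its front (turned away from the robot, to within 17 degrees) to its rear, z up. Side walls of the well 85 high. Motor housing 125 high from x = 87 to 205 (inlet stub to 250); its lip (x = 78 to 90, z = 87 to 97) holds down the cassette's two rear tongues.
- ledge (a point): Middle of the inner edge of the extractor's flat front shelf, on its top face, 60 above the bench; axes as the extractor's. The shelf is 8 thick and runs 40 forward (-x) from here, nothing above it. The tab's nose hooks under this edge. To either side of the tab (y beyond +-30) a rim 85 high stands 6 to 18 behind this edge.
- cassette_grip (a point): Grey filter cassette, 420 to 670 g, full of dust, loose, latched in the well. Point: centre of the grip ridge on its cover plate; axes as the extractor's. Ridge 70 (x) by 24 (y) by 26 high: top 13 above this point. Plate 139 by 130 by 6, its top 13 below this point. Filter block below it from x = -45 to 59, 106 wide, underside 61 below this point. The point is 94 above the bench when latched.
- rear_tongue (a point): Rear end of the cassette's two tongues, 84 behind the ridge's centre, 16 below it. When latched they reach 4 to 7 under the extractor's lip; the cassette has 0.5 to 2.5 of play towards the rear. With the front tipped up, draw the cassette 10 to 13 forward (its own -x) to free them, then lift; there is free room for that.
- tab_face (a point): Middle of the front face of the snap tab, an upright grey tongue 44 wide (y), 6 thick, at the middle of the cassette's front edge; axes as the cassette's. At rest 83 above the bench, 83 in front of the ridge's centre. A lip juts 7 forward from the tab's top, 13 to 19 above this point. A fingertip tilted forward can press the face under the lip and then lift by the lip.
- tab_nose (a point): Middle of the tab's nose, which juts 9 forward from the foot of the tongue, 10 high, 40 wide; hooks 6 to 8 under the ledge, 2 below it. Once the front edge is up 20 or more and the tab let go, the nose comes to rest on top of the shelf: the cassette stays tipped about 0.12 rad and does not latch again by its own weight.
- tab (a joint): How far the tab is pressed in (towards the rear), m: 0 at rest, 0.012 at its rigid stop. Spring: 3 N to start, 0.5 N more per mm, 9 N at the stop; it breaks over 25 N. Pressing first takes up the cassette's play. The nose clears the ledge at about 0.006 and needs up to 0.003 more as the edge comes up: keep pressing.
- tray: Fixed shallow steel tray, 225 (x) by 195 (y) outside, walls 4 thick and 28 high, floor 4 thick. Origin: underside of its centre. Extractor and tray stand left and right of the robot, either way round.
- model: Bystander: horseshoe plaster jaw model with teeth, 70 by 62 by 31, loose. Origin: underside.
- powder_jar: Bystander: round clear jar with white lid, 58 across, 55 high, loose, between extractor and tray. Origin: underside.
- burner: Bystander: squat glass spirit burner with brass collar and glass cap, 66 across, 76 high, loose, between extractor and tray. Origin: underside.
- carver: Bystander: steel wax carver lying flat, 208 long, 10 thick, loose. Origin: underside, under its handle.
- bench_pin: Bystander: wooden bench pin lying flat, 140 by 45 by 22, loose. Origin: underside.
- monomer: Bystander: brown glass bottle, 48 across, 100 high, loose. Origin: underside.

How it is judged (in metres and radians):
On the way, in this order (a step that is already met when the one before it is completed fails the run):
1. with the tab held in, the front edge of the cassette is tipped up out of the latch (value of joint tab above 0.004 m and z of tab_face in the frame of extractor above 0.089 m).
2. the whole cassette is lifted clear of the extractor (z of cassette_grip in the frame of extractor above 0.15 m), for 0.1 s.
At the end, for the whole second after the job is handed in: The cassette lies in the tray flat on its filter block: ridge centre within 40 mm of the tray's centre and under 70 mm above its underside, tilt under 0.08 rad, at rest (horizontal distance between cassette_grip and tray below 0.04 m and z of cassette_grip in the frame of tray below 0.07 m and angle between cassette_grip's own z axis and vertical below 0.08 rad and linear speed of cassette below 0.02 m/s); the robot touches nothing.
It fails at once if the cassette is tilted more than 35 degrees (angle between cassette_grip's own z axis and vertical above 0.61 rad).
It fails at once if the tab is pressed or pulled with more than 25 N (contact force between tab and anything else above 25 N).
It fails at once if the cassette is set down in the tray with more than 60 N (contact force between cassette and tray above 60 N).
It fails at once if another thing on the bench is moved by more than 30 mm or knocked over (distance of any of model, powder_jar, burner, carver, bench_pin, monomer from where it was at the start of the episode above 0.03 m or angle between any of model, powder_jar, burner, monomer's own z axis and vertical above 0.5 rad).
It also fails if it takes over 64 s, if anything falls off the work surface, if the arm or the gripper's body presses on something with over 40 N, if the wrist force passes 120 N, or if a joint passes its speed limit or range.

### The arm

A 6-joint arm with a two-finger parallel gripper is mounted at the origin on the work surface. World frame = base frame: x ahead of the robot, y to its left, z up, the work surface at z = 0. Lengths are in mm, angles in rad, forces in N, time in s.
With the tool pointing down it reaches from about 350 to 975 mm from the base axis. Payload 7.1 kg.
Tool frame: the origin (TCP) lies midway between the tips of the shut fingers; the grasp point (between the pads) lies pinch_z behind it (pinch_z is the distance from the TCP to the grasp point, in mm); z points along the fingers, y is the line along which they close (so a half turn about z gives the same grasp; the last joint's range is limited). The gripper opens to 88 mm and grips with 3 to 60 N. Pads are 20 mm wide; open, the fingers measure 115 mm over their backs; the gripper's body (75 mm by 178 mm) begins 61 mm behind the grasp point.
Start: joints at [1.324, 0.423, 1.63, -0, 1.089, -0.019], TCP at [141.116, 608.844, 222.675] pointing down, gripper open.
Joint ranges: [-3, 3], [-0.9, 2.11], [0.09, 2.58], [-1.31, 4.45], [0.11, 2.69], [-2.54, 2.54]. Speed limits (rad/s): [2.39, 2.39, 3.01, 3.14, 3.14, 3.14].

### API

Orientations are given as a rotation vector (axis times angle).
In Python, from workcell import get_obs, get_image, close_job, pinch_z gives the robot as it stands.
- The arm moves only by the tool jog_arm, never from a script. Its argument "commands" is a list of rows, each a list of 3 entries, a list of its own where there are three numbers: the gripper command: -1 is shut, 1 is fully open, values between are in proportion, then the shift along the tool's x, y, z as a fraction of full scale, then the turn, a rotation vector about the tool's x, y, z as a fraction of full scale. In form: [[gripper, [tx, ty, tz], [rx, ry, rz]], ...]. A call has 1 to 10 rows; each row shifts and turns the commanded pose from where the row before left it, along the tool's axes as they then stand; what a row does not reach is not made up. Full scale, the value 1, is 0.1 m for a shift and 45 degrees for a turn. A row lasts 1/10 s, in which the tool goes at most 50 mm and 8.59 degrees, less where a joint would pass 70% of its speed; a pose out of reach is approached as far as the arm can. A call with a number of a shift or a turn outside -1 to 1 is refused whole. A call with a gripper value outside its range is refused whole. The fingers move at their own pace and stop on an object; the grip force is fixed at half the most. Time passes only in rows, so rows that do not move let the fingers close. It gives the time, the measured TCP pose, the force, the opening and the grip force at its end, in the units of the state.
- get_obs(): the state, without advancing time (a new reading comes with each control period).
- get_image(name): name is "scene" or "top" or "wrist"; returns a dict with "image" (480x640x3 uint8, blue, green, red), "z_map" (480x640 float32, mm along the optical axis (not along the pixel's ray), 0 where there is no reading), "intrinsics" (3x3 intrinsics, pixels), "eye" and "orientation" of the camera in the world; the wrist camera has in their place "mount" (4x4, takes a point from camera to tool coordinates, whose origin is the TCP and whose axes are the flange's). Camera axes: x right, y down, z forward; pixel columns grow to the right and rows downward; lengths in mm; the calibration is good to about 2 mm. A picture is of the moment at which its call begins: read the wrist's pose just before it.
- close_job(): hands the job in; it is judged then, once.
The state is a dict: "t": time; "qpos": joint angles; "qvel": joint speeds; "joint_torque": joint torques, N m; "ee_pos": TCP position; "orientation": TCP orientation; "ft_force": force on the tool from outside, world axes, zero at the start; "moment": the same for the moment, N m; "width": finger opening in mm; "grasp_force": force on a finger pad.
Only numpy, scipy, OpenCV 4.12 (cv2) and the standard library are available. Lean on these libraries where they do the work, as an engineer would, in place of code of your own. Each camera call takes 0.05 s, during which the arm holds its last target. There are 200 camera calls.

## Working session

There is one attempt and no reset: what is moved stays moved. The work goes in short steps, Python scripts to look and compute and a tool call to move; the robot and the scene stay as the last step left them, time stands still between calls to the robot, and variables do not carry over. Pictures are saved under pics/ and viewed, at most 10 in all, crops included, and the job is handed in when it is done.

Besides the shell and the picture viewer there is one more tool, called after "Call:" as a command line: name --argument value ..., lists and objects as JSON in quotes. jog_arm: Moves the arm, as the interface text tells. Its arguments: {"type":"object","properties":{"commands":{"type":"array","items":{"type":"array"}}},"required":["commands"]}

```bash
ls; mkdir -p pics; cat > h.py <<'E'
import numpy as np, cv2
from workcell import get_obs,get_image,close_job,pinch_z
from scipy.spatial.transform import Rotation as R
def rot(o):
    o=np.array(o,float)
    return o if o.shape==(3,3) else (R.from_rotvec(o).as_matrix() if o.size==3 else R.from_quat(o).as_matrix())
def cloud(name):
    ob=get_obs(); d=get_image(name); K=np.array(d["intrinsics"]); z=d["z_map"].astype(float)
    v,u=np.mgrid[0:480,0:640]
    P=np.stack([(u-K[0,2])/K[0,0]*z,(v-K[1,2])/K[1,1]*z,z],-1)
    if name=="wrist":
        M=np.array(d["mount"]); P=P@M[:3,:3].T+M[:3,3]; P=P@rot(ob["orientation"]).T+np.array(ob["ee_pos"])
    else: P=P@rot(d["orientation"]).T+np.array(d["eye"])
    P[z==0]=np.nan
    return d["image"],P,d
E
python3 - <<'E'
from h import *
print(pinch_z,get_obs())
for n in("top","scene"):
    im,P,d=cloud(n); cv2.imwrite(f"pics/{n}.png",im); np.save(f"{n}P.npy",P); print(n,d["eye"],d["orientation"],d["intrinsics"])
    print(np.nanmin(P[...,2]),np.nanmedian(P[...,2]))
d=get_image("wrist");print(d["mount"])
E
```

```text
pics
18.700000000000003 {'t': 0.0, 'qpos': array([ 1.32399025e+00,  4.23857937e-01,  1.63065935e+00, -7.43278473e-05,
        1.08859449e+00, -1.89904883e-02]), 'qvel': array([ 5.89390887e-05,  5.18437413e-04, -1.30066463e-03,  3.86741483e-04,
       -5.53753728e-04, -2.16129552e-03]), 'joint_torque': array([ 2.34411436e-04, -5.44616747e+01, -2.73669094e+01,  6.44796831e-02,
        2.27504689e-02, -1.31217835e-04]), 'ee_pos': array([141.01305217, 608.32881387, 221.90306059]), 'orientation': array([-3.57009099e-01, -3.12110372e+00,  2.37879990e-03]), 'ft_force': array([ 0.68786904, -0.54612405,  0.23657202]), 'moment': array([ 0.0193231 ,  0.02623973, -0.03163403]), 'grasp_force': 0.0, 'width': 88.13062195864539}
top [ 380.50503269  -33.39759473 1485.75287486] [-2.13112108  2.14537786 -0.14715558] [[607.19840644   0.         322.73613396]
 [  0.         607.19840644 246.36091673]
 [  0.           0.           1.        ]]
-773.6185064096101 0.876404874156151
scene [1195.76069747  515.61922626  991.31391663] [-1.08152546 -2.43991488  0.94733642] [[489.70956748   0.         321.72431801]
 [  0.         489.70956748 243.05347908]
 [  0.           0.           1.        ]]
-777.603261484647 0.2148285769213203
[[ 4.28193611e-04 -9.61880699e-01 -2.73469079e-01  7.53174302e+01]
 [ 9.99999586e-01  1.92365576e-04  8.89170725e-04 -1.74276975e+00]
 [-8.02670121e-04 -2.73469346e-01  9.61880384e-01 -1.61282266e+02]
 [ 0.00000000e+00  0.00000000e+00  0.00000000e+00  1.00000000e+00]]
```

View pics/top.png

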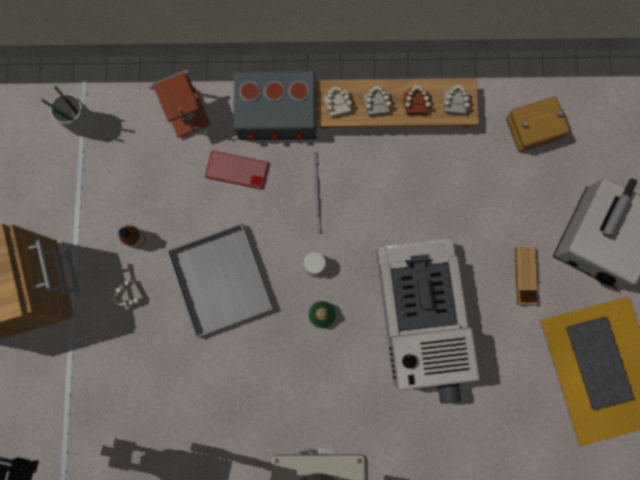

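View pics/scene.png

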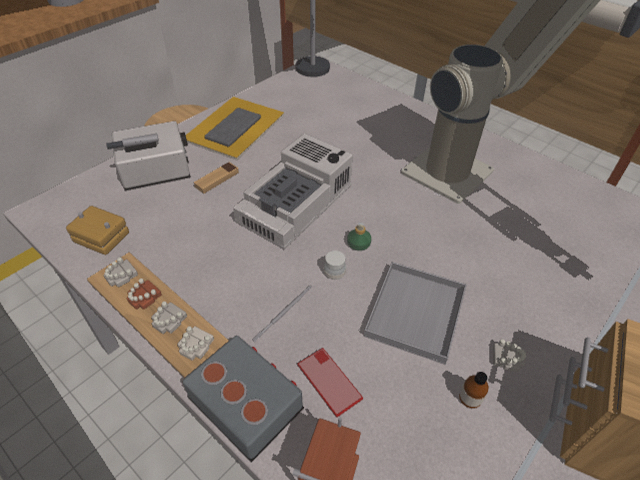

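The top view shows the extractor at right (well around px 423,290, tab at 420,260, housing nearer the robot) and the tray at left (222,280). The jar (316,263) and burner (321,314) stand between them. The scene view agrees.

```bash
python3 - <<'E'
from h import *
P=np.load("topP.npy"); im=cv2.imread("pics/top.png")
for u,v in [(320,460),(222,280),(423,290),(420,262),(316,263),(321,314),(430,360),(404,250)]: print((u,v),P[v,u].round(0))
z=P[...,2]
g=im.astype(int)
# tray: walls/floor
m=((z>2)&(z<40)); m[:, :160]=0; m[:,285:]=0; m[:220]=0; m[345:]=0
q=P[m][:,:2].astype(np.float32); 
m2=cv2.morphologyEx(m.astype(np.uint8),cv2.MORPH_OPEN,np.ones((5,5)))>0
r=cv2.minAreaRect(P[m2][:,:2].astype(np.float32)); print("tray",r,np.median(P[m2][:,2]))
# extractor top surfaces
m=(z>45)&(z<140); m[:,:370]=0;m[:,490:]=0;m[:225]=0;m[410:]=0
r=cv2.minAreaRect(P[m][:,:2].astype(np.float32)); print("ext",r,cv2.boxPoints(r))
m=(z>116)&m
m=cv2.morphologyEx(m.astype(np.uint8),cv2.MORPH_OPEN,np.ones((5,5)))>0
r=cv2.minAreaRect(P[m][:,:2].astype(np.float32)); print("housing",r,cv2.boxPoints(r),np.median(P[m][:,2]))
# ridge: z 100..112
m=(z>100)&(z<114); m[:,:395]=0;m[:,450:]=0;m[:255]=0;m[325:]=0
r=cv2.minAreaRect(P[m][:,:2].astype(np.float32)); print("ridge",r,m.sum(),cv2.boxPoints(r))
c=im[235:400,370:490]; cv2.imwrite("pics/c.png",cv2.resize(c,None,fx=4,fy=3.6,interpolation=cv2.INTER_CUBIC))
E
```

```text
(320, 460) [99. -7. 13.]
(222, 280) [522. 232.   0.]
(423, 290) [ 486. -244.  110.]
(420, 262) [ 552. -242.   91.]
(316, 263) [556.  -1.  57.]
(321, 314) [435. -12.  71.]
(430, 360) [ 331. -252.  123.]
(404, 250) [ 584. -209.   66.]
tray ((531.3982543945312, 245.8399658203125), (203.48509216308594, 192.7958526611328), 25.925630569458008) 6.43403640580209
ext ((417.4842529296875, -254.68605041503906), (375.4788818359375, 182.93154907226562), 6.035964012145996) [[ 221.16776 -183.46866]
 [ 240.40347 -365.38605]
 [ 613.8008  -325.90344]
 [ 594.56506 -143.98605]]
housing ((334.453857421875, -263.7644958496094), (118.07274627685547, 180.26522827148438), 6.299652099609375) [[ 265.88385 -180.6541 ]
 [ 285.66406 -359.8308 ]
 [ 403.02386 -346.87488]
 [ 383.24365 -167.69818]] 125.51123022219383
ridge ((505.37579345703125, -239.1756134033203), (124.08415222167969, 43.87489700317383), 0.6478896737098694) 418 [[ 443.08963 -217.9411 ]
 [ 443.58572 -261.8132 ]
 [ 567.662   -260.41013]
 [ 567.1659  -216.53802]]
```

Call:
jog_arm --commands '[[-1, [0, 0, 0], [0, 0, -0.143]], [-1, [0, 0, 0], [0, 0, -0.143]], [-1, [0, 0, 0], [0, 0, -0.143]], [-1, [-0.145, -0.444, 0], [0, 0, 0]], [-1, [-0.145, -0.444, 0], [0, 0, 0]], [-1, [-0.145, -0.444, 0], [0, 0, 0]], [-1, [-0.145, -0.444, 0], [0, 0, 0]], [-1, [-0.145, -0.444, 0], [0, 0, 0]], [-1, [-0.145, -0.444, 0], [0, 0, 0]], [-1, [-0.145, -0.444, 0], [0, 0, 0]]]'

```text
t: 1.15
ee_pos: [276.1, 309.2, 222.7]
orientation: [-0.172, 3.137, 0.0]
ft_force: [0.3, 0.0, 0.8]
width: 11.2
grasp_force: 0.0
```

Call:
jog_arm --commands '[[-1, [-0.145, -0.444, 0], [0, 0, 0]], [-1, [-0.145, -0.444, 0], [0, 0, 0]], [-1, [-0.145, -0.444, 0], [0, 0, 0]], [-1, [-0.145, -0.444, 0], [0, 0, 0]], [-1, [-0.145, -0.444, 0], [0, 0, 0]], [-1, [-0.145, -0.444, 0], [0, 0, 0]], [-1, [-0.145, -0.444, 0], [0, 0, 0]], [-1, [-0.145, -0.444, 0], [0, 0, 0]], [-1, [-0.145, -0.444, 0], [0, 0, 0]], [-1, [-0.145, -0.444, 0], [0, 0, 0]]]'

```text
t: 2.15
ee_pos: [468.7, -116.7, 222.6]
orientation: [0.17, -3.137, -0.0]
ft_force: [-0.1, -0.4, 0.5]
width: 0.7
grasp_force: 0.0
```

Call:
jog_arm --commands '[[-1, [-0.145, -0.444, 0], [0, 0, 0]], [-1, [-0.145, -0.444, 0], [0, 0, 0]], [-1, [-0.145, -0.444, 0], [0, 0, 0]], [-1, [0, 0, 0], [0, 0, 0]], [-1, [0, 0, 0], [0, 0, 0]]]'

```text
t: 2.65
ee_pos: [525.7, -242.9, 221.9]
orientation: [0.168, -3.136, -0.001]
ft_force: [0.8, -0.2, -0.2]
width: 0.7
grasp_force: 0.0
```

```bash
python3 - <<'E'
from h import *
im,P,d=cloud("wrist"); cv2.imwrite("pics/w1.png",im); np.save("w1P.npy",P); print(d["intrinsics"][0][0])
E
```

```text
372.13239117082713
```

View pics/w1.png

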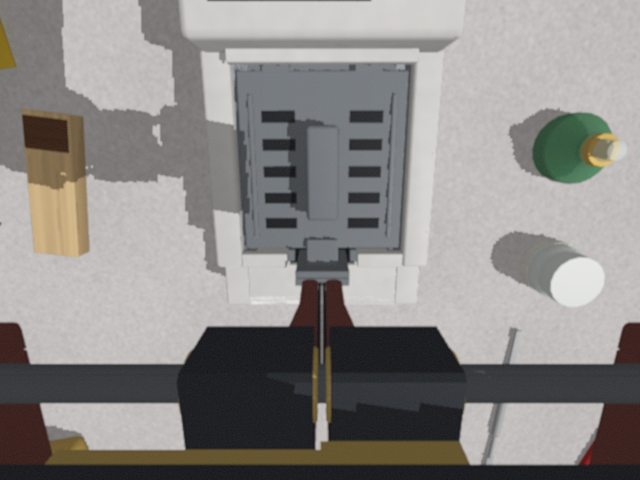

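The close view shows the cassette's ridge at px (322,172), the tab and lip at about (322,275), and the shelf edge at row ~265. The fingers are over the shelf.

```bash
python3 - <<'E'
from h import *
P=np.load("w1P.npy"); z=P[...,2]
m=(z>102)&(z<112); m[:115]=0;m[225:]=0;m[:,300:1]=0;m[:,:300]=0;m[:,345:]=0
r=cv2.minAreaRect(P[m][:,:2].astype(np.float32)); print("ridge",r,np.median(P[m][:,2]))
xh=np.array([-np.cos(np.radians(6.2)),-np.sin(np.radians(6.2))]); yh=np.array([-xh[1],xh[0]])*1
c=np.array(r[0])
E=np.stack([(P[...,:2]-c)@xh,(P[...,:2]-c)@yh,z],-1)
for col in (310,322,334): 
  print(col,[tuple(E[v,col].round(0)) for v in range(236,286,4)])
print("lip row 272",[tuple(E[272,u].round(0)) for u in range(288,360,6)])
print("shelf",[tuple(E[v,270].round(0)) for v in range(240,305,5)])
for v in (150,200): print("walls",[tuple(E[v,u].round(0)) for u in list(range(200,250,6))+list(range(400,445,6))])
E
```

```text
ridge ((476.8630676269531, -248.92727661132812), (69.08940887451172, 24.04534912109375), 6.583683013916016) 106.14317629885092
310 [(np.float64(-53.0), np.float64(10.0), np.float64(79.0)), (np.float64(-55.0), np.float64(10.0), np.float64(85.0)), (np.float64(-59.0), np.float64(10.0), np.float64(85.0)), (np.float64(-63.0), np.float64(10.0), np.float64(84.0)), (np.float64(-66.0), np.float64(10.0), np.float64(85.0)), (np.float64(-69.0), np.float64(10.0), np.float64(85.0)), (np.float64(-72.0), np.float64(10.0), np.float64(86.0)), (np.float64(-76.0), np.float64(10.0), np.float64(86.0)), (np.float64(-77.0), np.float64(10.0), np.float64(94.0)), (np.float64(-78.0), np.float64(10.0), np.float64(100.0)), (np.float64(-81.0), np.float64(10.0), np.float64(102.0)), (np.float64(nan), np.float64(nan), np.float64(nan)), (np.float64(-37.0), np.float64(6.0), np.float64(226.0))]
322 [(np.float64(-53.0), np.float64(-0.0), np.float64(81.0)), (np.float64(-55.0), np.float64(-0.0), np.float64(85.0)), (np.float64(-59.0), np.float64(-0.0), np.float64(85.0)), (np.float64(-62.0), np.float64(-0.0), np.float64(86.0
[... 3997 characters left out ...]
5.0)), (np.float64(-22.0), np.float64(74.0), np.float64(84.0)), (np.float64(-22.0), np.float64(70.0), np.float64(82.0)), (np.float64(-24.0), np.float64(67.0), np.float64(74.0)), (np.float64(-23.0), np.float64(61.0), np.float64(80.0)), (np.float64(-23.0), np.float64(-64.0), np.float64(80.0)), (np.float64(-23.0), np.float64(-69.0), np.float64(82.0)), (np.float64(-22.0), np.float64(-73.0), np.float64(84.0)), (np.float64(-22.0), np.float64(-78.0), np.float64(85.0)), (np.float64(-22.0), np.float64(-83.0), np.float64(84.0)), (np.float64(-22.0), np.float64(-88.0), np.float64(84.0)), (np.float64(-36.0), np.float64(-119.0), np.float64(-2.0)), (np.float64(-36.0), np.float64(-125.0), np.float64(-1.0))]
```

Call:
jog_arm --commands '[[-1, [-0.367, 0, 0], [0, 0, 0]], [-1, [-0.367, 0, 0], [0, 0, 0]], [-1, [-0.367, 0, 0], [0, 0, 0]], [-1, [0, 0, 0], [0, 0.185, 0]], [-1, [0, 0, 0], [0, 0.185, 0]], [-1, [0, 0, 0], [0, 0.185, 0]], [-1, [0, 0, 0], [0, 0.185, 0]], [-1, [0, 0, 0], [0, 0.185, 0]], [-1, [0, 0, 0], [0, 0.185, 0]], [-1, [0, 0, 0], [0, 0, 0]]]'

```text
t: 3.7
ee_pos: [634.9, -227.4, 216.4]
orientation: [0.129, -2.256, 0.056]
ft_force: [-0.3, 0.2, -1.0]
width: 0.1
grasp_force: 0.0
```

```bash
cat >> h.py <<'E'
C=np.array([476.9,-248.9]); XH=-np.array([np.cos(np.radians(6.3)),np.sin(np.radians(6.3))]); YH=np.array([XH[1],-XH[0]])
def where():
    o=get_obs(); p=np.array(o["ee_pos"]); Rm=rot(o["orientation"]); q=p[:2]-C
    print("t",round(o["t"],2),"s(fwd) %.1f lat %.1f z %.1f"%(-q@XH,q@YH,p[2]),"rear-force %.1f up %.1f"%(np.array(o["ft_force"])[:2]@XH,o["ft_force"][2]),"\ntool axes\n",Rm.round(3).tolist(),o["qpos"].round(2))
    return o,p,Rm
E
python3 -c "
from h import *
where()"
```

```text
t 3.7 s(fwd) 159.4 lat 4.0 z 216.4 rear-force 0.3 up -1.0 
tool axes
 [[-0.631, -0.112, -0.768], [-0.074, 0.994, -0.084], [0.772, 0.004, -0.635]] [-0.24  0.95  0.94 -0.31  2.08 -1.96]
```

Call:
jog_arm --commands '[[-1, [-0.18, -0.01, 0.32], [0, 0, 0]], [-1, [-0.18, -0.01, 0.32], [0, 0, 0]], [-1, [-0.18, -0.01, 0.32], [0, 0, 0]], [-1, [-0.18, -0.01, 0.32], [0, 0, 0]], [-1, [0, 0, 0], [0, 0, 0]], [-1, [0, 0, 0], [0, 0, 0]]]'

```text
t: 4.3
ee_pos: [584.9, -239.6, 87.0]
orientation: [0.124, -2.269, 0.058]
ft_force: [0.2, 1.2, 1.3]
width: 0.4
grasp_force: 0.0
```

```bash
python3 -c "
from h import *
where()
im,P,d=cloud('wrist'); cv2.imwrite('pics/w2.png',im);np.save('w2P.npy',P)"
```

```text
t 4.3 s(fwd) 108.4 lat -2.6 z 87.0 rear-force -0.3 up 1.3 
tool axes
 [[-0.641, -0.109, -0.76], [-0.07, 0.994, -0.084], [0.764, -0.0, -0.645]] [-0.27  1.01  1.12 -0.3   1.83 -1.9 ]
```

View pics/w2.png

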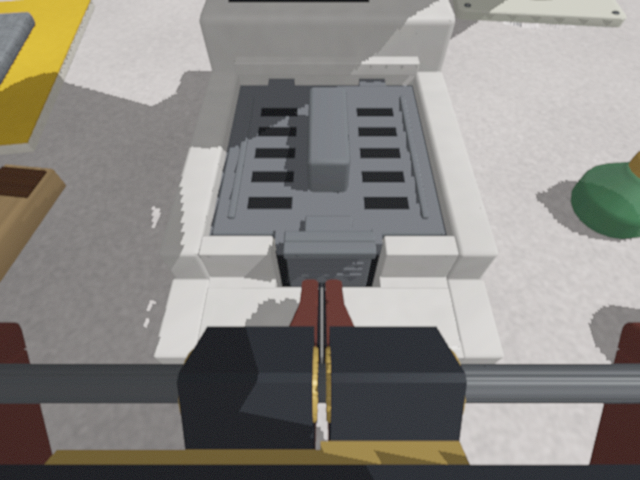

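The view is along the tool: the tab face (280-375, 250-285) with its lip at row ~245, and the shut fingertips at (322,285), nearly centred on it. I'll move in under the lip.

Call:
jog_arm --commands '[[-1, [0, 0.02, 0.08], [0, 0, 0]], [-1, [0.01, 0, 0.07], [0, 0, 0]], [-1, [0, 0, 0], [0, 0, 0]], [-1, [0, 0, 0], [0, 0, 0]]]'

```text
t: 4.75
ee_pos: [572.4, -239.3, 76.6]
orientation: [0.124, -2.267, 0.058]
ft_force: [1.2, 1.5, 0.0]
width: 0.6
grasp_force: 0.0
```

```bash
python3 -c "
from h import *
where()"
```

```text
t 4.75 s(fwd) 96.0 lat -0.9 z 76.6 rear-force -1.4 up 0.0 
tool axes
 [[-0.64, -0.109, -0.761], [-0.07, 0.994, -0.083], [0.765, -0.0, -0.644]] [-0.27  1.01  1.15 -0.3   1.8  -1.89]
```

Call:
jog_arm --commands '[[-1, [0.02, 0, 0.023], [0, 0, 0]], [-1, [0.02, 0, 0.023], [0, 0, 0]], [-1, [0.013, 0, 0.015], [0, 0, 0]], [-1, [0, 0, 0], [0, 0, 0]]]'

```text
t: 5.15
ee_pos: [564.8, -240.1, 76.5]
orientation: [0.124, -2.269, 0.058]
ft_force: [3.9, -0.1, -0.5]
width: 0.5
grasp_force: 2.0
```

Call:
jog_arm --commands '[[-1, [0.013, 0, 0.015], [0, 0, 0]], [-1, [0.013, 0, 0.015], [0, 0, 0]], [-1, [0, 0, 0], [0, 0, 0]]]'

```text
t: 5.45
ee_pos: [560.7, -240.6, 76.5]
orientation: [0.124, -2.268, 0.058]
ft_force: [5.5, 0.1, 0.8]
width: 0.7
grasp_force: 2.8
```

```bash
python3 -c "
from h import *
where()"
```

```text
t 5.45 s(fwd) 84.2 lat -0.9 z 76.5 rear-force -5.5 up 0.8 
tool axes
 [[-0.641, -0.109, -0.76], [-0.07, 0.994, -0.084], [0.765, -0.0, -0.644]] [-0.28  1.    1.19 -0.3   1.78 -1.89]
```

Call:
jog_arm --commands '[[-1, [0.013, 0, 0.015], [0, 0, 0]], [-1, [0.013, 0, 0.015], [0, 0, 0]], [-1, [0, 0, 0], [0, 0, 0]]]'

```text
t: 5.75
ee_pos: [557.2, -241.0, 76.6]
orientation: [0.124, -2.269, 0.058]
ft_force: [6.8, 1.2, -0.3]
width: 0.2
grasp_force: 3.7
```

Call:
jog_arm --commands '[[-1, [0, 0, 0], [0, 0, 0]]]'

```text
t: 5.85
ee_pos: [557.4, -240.9, 76.6]
orientation: [0.124, -2.27, 0.058]
ft_force: [8.0, 1.5, 0.7]
width: 0.7
grasp_force: 3.6
```

```bash
python3 -c "
from h import *
where()
im,P,d=cloud('wrist'); cv2.imwrite('pics/w3.png',im[80:400,160:480]);np.save('w3P.npy',P)"
```

```text
t 5.85 s(fwd) 80.9 lat -0.9 z 76.6 rear-force -8.1 up 0.7 
tool axes
 [[-0.642, -0.109, -0.759], [-0.07, 0.994, -0.084], [0.764, -0.001, -0.645]] [-0.28  0.99  1.2  -0.3   1.77 -1.89]
```

View pics/w3.png

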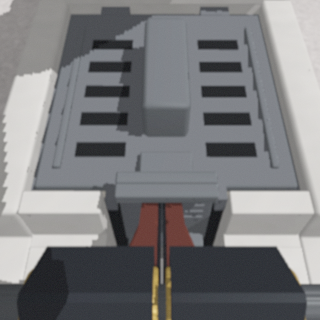

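The fingertips (160-190, 205-250 in the crop) are pressing the tab's face under the lip, and the tab has moved in visibly. I'll press slightly more, then lift.

Call:
jog_arm --commands '[[-1, [0.01, 0, 0.0115], [0, 0, 0]], [-1, [0, 0, 0], [0, 0, 0]]]'

```text
t: 6.1
ee_pos: [555.9, -241.1, 76.6]
orientation: [0.124, -2.27, 0.058]
ft_force: [7.8, 1.9, 0.8]
width: -0.0
grasp_force: 4.0
```

Call:
jog_arm --commands '[[-1, [0.023, 0, -0.019], [0, 0, 0]], [-1, [0.023, 0, -0.019], [0, 0, 0]], [-1, [0, 0, 0], [0, 0, 0]]]'

```text
t: 6.4
ee_pos: [556.2, -241.1, 82.4]
orientation: [0.124, -2.271, 0.058]
ft_force: [7.9, 0.7, -1.7]
width: 0.5
grasp_force: 3.8
```

Call:
jog_arm --commands '[[-1, [0.023, 0, -0.019], [0, 0, 0]], [-1, [0, 0, 0], [0, 0, 0]]]'

```text
t: 6.6
ee_pos: [556.1, -241.1, 85.3]
orientation: [0.124, -2.271, 0.058]
ft_force: [7.9, 1.1, -2.5]
width: 0.6
grasp_force: 3.8
```

```bash
cat >> h.py <<'E'
def tilt(P):
    E=np.stack([-(P[...,:2]-C)@XH,(P[...,:2]-C)@YH,P[...,2]],-1).reshape(-1,3)
    E=E[np.isfinite(E[:,0])]
    m=(E[:,0]>-32)&(E[:,0]<30)&(abs(E[:,1])<8)&(E[:,2]>98)&(E[:,2]<135)
    print("ridge slope, z at centre",np.polyfit(E[m,0],E[m,2],1).round(3),m.sum())
    m=(abs(E[:,1])<20)&(E[:,0]>60)&(E[:,0]<95)&(E[:,2]>98)&(E[:,2]<130)
    print("lip z hi, s range",np.percentile(E[m,2],[50,90]).round(1),np.percentile(E[m,0],[2,98]).round(1))
E
python3 -c "
from h import *
where()
im,P,d=cloud('wrist');tilt(np.load('w3P.npy'));tilt(P)"
```

```text
t 6.6 s(fwd) 79.6 lat -0.9 z 85.3 rear-force -8.0 up -2.5 
tool axes
 [[-0.642, -0.109, -0.758], [-0.07, 0.994, -0.084], [0.763, -0.0, -0.646]] [-0.28  0.98  1.2  -0.3   1.78 -1.89]
ridge slope, z at centre [1.0000e-03 1.0598e+02] 2412
lip z hi, s range [100.9 101.8] [68.2 94.2]
ridge slope, z at centre [5.40000e-02 1.10579e+02] 2269
lip z hi, s range [109.1 110.3] [66.1 94. ]
```

The cassette has tipped already (slope 0.054, lip up 8 mm) with the tab held in. I'll carry on up with a slight rearward follow.

Call:
jog_arm --commands '[[-1, [0.026, 0, -0.015], [0, 0, 0]], [-1, [0.026, 0, -0.015], [0, 0, 0]], [-1, [0.026, 0, -0.015], [0, 0, 0]], [-1, [0, 0, 0], [0, 0, 0]]]'

```text
t: 7.05
ee_pos: [554.6, -241.3, 94.3]
orientation: [0.124, -2.271, 0.058]
ft_force: [8.3, 1.2, -2.8]
width: 0.6
grasp_force: 3.9
```

Call:
jog_arm --commands '[[-1, [0.026, 0, -0.015], [0, 0, 0]], [-1, [0.026, 0, -0.015], [0, 0, 0]], [-1, [0.026, 0, -0.015], [0, 0, 0]], [-1, [0, 0, 0], [0, 0, 0]]]'

```text
t: 7.45
ee_pos: [553.1, -241.4, 103.3]
orientation: [0.124, -2.271, 0.058]
ft_force: [7.9, -0.2, -1.7]
width: 0.6
grasp_force: 3.9
```

```bash
python3 -c "
from h import *
where()
im,P,d=cloud('wrist');tilt(P)"
```

```text
t 7.45 s(fwd) 76.5 lat -0.9 z 103.3 rear-force -7.8 up -1.7 
tool axes
 [[-0.643, -0.109, -0.758], [-0.07, 0.994, -0.084], [0.763, -0.001, -0.646]] [-0.28  0.95  1.21 -0.3   1.79 -1.9 ]
ridge slope, z at centre [6.50000e-02 1.19863e+02] 2495
lip z hi, s range [126.2 128.2] [61.8 89.6]
```

Call:
jog_arm --commands '[[-1, [-0.026, 0, -0.03], [0, 0, 0]], [-1, [-0.026, 0, -0.03], [0, 0, 0]], [-1, [-0.026, 0, -0.03], [0, 0, 0]], [-1, [-0.026, 0, -0.03], [0, 0, 0]], [-1, [-0.026, 0, -0.03], [0, 0, 0]], [-1, [-0.04, 0, -0.06], [0, 0, 0]], [-1, [-0.06, 0, -0.12], [0, 0, 0]], [-1, [0, 0, 0], [0, 0, 0]]]'

```text
t: 8.3
ee_pos: [592.8, -237.0, 107.2]
orientation: [0.124, -2.268, 0.058]
ft_force: [0.1, 0.2, -0.3]
width: 0.3
grasp_force: 0.0
```

```bash
python3 -c "
from h import *
where()
im,P,d=cloud('wrist');tilt(P);cv2.imwrite('pics/w4.png',im)"
```

```text
t 8.3 s(fwd) 116.5 lat -0.9 z 107.2 rear-force -0.1 up -0.3 
tool axes
 [[-0.641, -0.109, -0.76], [-0.07, 0.994, -0.084], [0.765, -0.001, -0.644]] [-0.26  1.    1.1  -0.3   1.87 -1.91]
ridge slope, z at centre [1.09000e-01 1.15951e+02] 1493
lip z hi, s range [119.7 121.1] [73.6 86.2]
```

View pics/w4.png

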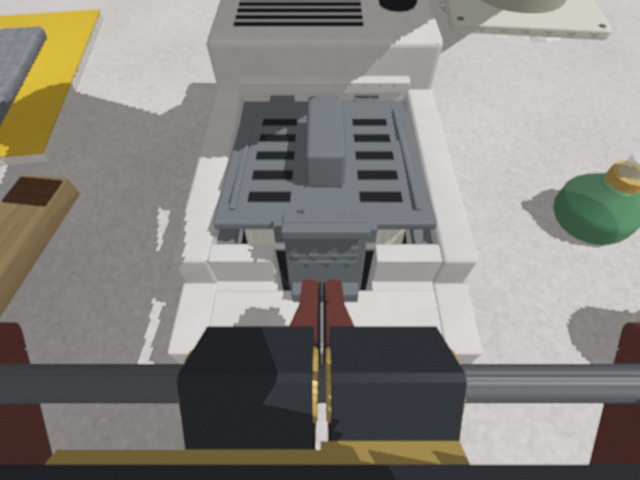

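The cassette rests tipped, with its nose on the shelf and the tab released (tab front at (325,265), ridge at (325,145)). Next I rise, turn the tool upright and grip the ridge.

Call:
jog_arm --commands '[[-1, [0.305, 0, -0.26], [0, 0, 0]], [-1, [0.305, 0, -0.26], [0, 0, 0]], [-0.5, [0, 0, 0], [0, -0.18, 0]], [0.2, [0, 0, 0], [0, -0.18, 0]], [0.2, [0, 0, 0], [0, -0.18, 0]], [0.2, [0, 0, 0], [0, -0.18, 0]], [0.2, [0, 0, 0], [0, -0.18, 0]], [0.2, [0, 0, 0], [0, -0.18, 0]], [0.2, [0, 0, 0], [0, -0.18, 0]], [0.2, [0, 0, 0], [0, 0, 0]]]'

```text
t: 9.35
ee_pos: [587.8, -236.9, 186.8]
orientation: [-0.161, 3.021, 0.012]
ft_force: [-1.0, 0.7, -0.0]
width: 52.7
grasp_force: 0.0
```

```bash
python3 -c "
from h import *
where()
"
```

```text
t 9.35 s(fwd) 111.5 lat -0.2 z 186.8 rear-force 0.9 up -0.0 
tool axes
 [[-0.988, -0.106, 0.116], [-0.106, 0.994, 0.014], [-0.117, 0.001, -0.993]] [-0.43  0.44  1.71  0.08  0.9  -2.15]
```

Call:
jog_arm --commands '[[0.2, [0.296, 0, 0.108], [0, 0, 0]], [0.2, [0.296, 0, 0.108], [0, 0, 0]], [0.2, [0.296, 0, 0.108], [0, 0, 0]], [0.2, [0.296, 0, 0.108], [0, 0, 0]], [0.2, [0, 0, 0], [0, 0, 0]], [0.2, [0, 0, 0], [0, 0, 0]]]'

```text
t: 9.95
ee_pos: [480.7, -249.6, 130.2]
orientation: [-0.164, 3.021, 0.01]
ft_force: [1.0, -0.1, 0.5]
width: 52.7
grasp_force: 0.0
```

```bash
python3 -c "
from h import *
where()
im,P,d=cloud('top');cv2.imwrite('pics/t2.png',im)
im,P,d=cloud('wrist');cv2.imwrite('pics/w5.png',im)
E=np.stack([-(P[...,:2]-C)@XH,(P[...,:2]-C)@YH,P[...,2]],-1).reshape(-1,3)
m=(abs(E[:,0])<45)&(abs(E[:,1])<25)&(E[:,2]>108)&(E[:,2]<124);Q=E[m];print(len(Q),Q.min(0),Q.max(0),np.median(Q,0))
"
```

```text
t 9.95 s(fwd) 3.7 lat -1.1 z 130.2 rear-force -1.0 up 0.5 
tool axes
 [[-0.987, -0.109, 0.115], [-0.108, 0.994, 0.013], [-0.116, 0.001, -0.993]] [-0.54  0.4   1.94  0.11  0.71 -2.3 ]
6141 [-39.24630457 -12.04608259 108.03100104] [ 29.37924507  12.0000992  121.28840868] [-8.28819118e+00 -8.77681199e-03  1.15319242e+02]
```

View pics/w5.png

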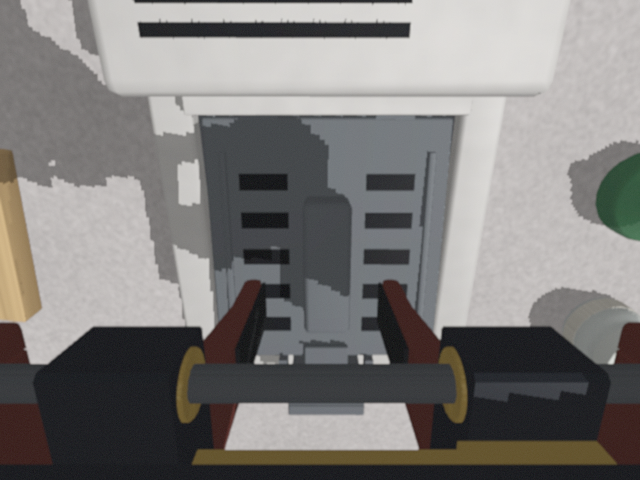

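The wrist view shows the fingers straddling the ridge line (ridge px 303-350, 195-330), so I go down and grip.

Call:
jog_arm --commands '[[0.2, [0.05, 0.01, 0.12], [0, 0, 0]], [0.2, [0.05, 0, 0.12], [0, 0, 0]], [0.2, [0, 0, 0.1], [0, 0, 0]], [0.2, [0, 0, 0], [0, 0, 0]], [-1, [0, 0, 0], [0, 0, 0]], [-1, [0, 0, 0], [0, 0, 0]], [-1, [0, 0, 0], [0, 0, 0]], [-1, [0, 0, 0], [0, 0, 0]], [-1, [0, 0, 0], [0, 0, 0]]]'

```text
t: 10.95
ee_pos: [474.4, -248.8, 95.7]
orientation: [-0.165, 3.019, 0.01]
ft_force: [-0.3, 2.8, 2.5]
width: 23.9
grasp_force: 30.0
```

```bash
python3 -c "
from h import *
where()
P=np.load('topP.npy'); im=cv2.imread('pics/top.png'); z=P[...,2]
m=((z>10)&(z<40)); m[:, :160]=0; m[:,285:]=0; m[:220]=0; m[345:]=0
Q=P[m][:,:2].astype(np.float32); r=cv2.minAreaRect(cv2.convexHull(Q)); print(r,m.sum(),cv2.boxPoints(r).tolist())
# ray cast corners by colour at z=28
d=get_image('top'); K=np.array(d['intrinsics']); Rm=rot(d['orientation']); e=np.array(d['eye'])
g=cv2.cvtColor(im,cv2.COLOR_BGR2GRAY)
for u,v in [(243,227),(171,258),(202,335),(273,302)]:
  w=Rm@np.array([(u-K[0,2])/K[0,0],(v-K[1,2])/K[1,1],1]); print((e+w*(28-e[2])/w[2]).round(0))
"
```

```text
t 10.95 s(fwd) -2.5 lat 0.3 z 95.7 rear-force -0.0 up 2.5 
tool axes
 [[-0.987, -0.109, 0.117], [-0.108, 0.994, 0.013], [-0.118, 0.0, -0.993]] [-0.55  0.45  1.97  0.12  0.63 -2.32]
((516.21044921875, 226.16030883789062), (293.84686279296875, 290.2945251464844), 87.90564727783203) 1150 [[365.7908020019531, 84.63946533203125], [655.8914184570312, 74.03057861328125], [666.630126953125, 367.68115234375], [376.52947998046875, 378.2900390625]]
[649. 178.  28.]
[574. 352.  28.]
[389. 272.  28.]
[466. 103.  28.]
```

Call:
jog_arm --commands '[[-1, [-0.025, 0, 0], [0, 0, 0]], [-1, [-0.025, 0, 0], [0, 0, 0]], [-1, [-0.025, 0, 0], [0, 0, 0]], [-1, [-0.025, 0, 0], [0, 0, 0]], [-1, [-0.025, 0, 0], [0, 0, 0]], [-1, [-0.01, 0, 0], [0, 0, 0]], [-1, [0, 0, 0], [0, 0, 0]], [-1, [0, 0, 0], [0, 0, 0]]]'

```text
t: 11.8
ee_pos: [487.1, -247.3, 96.3]
orientation: [-0.165, 3.021, 0.011]
ft_force: [-0.9, 0.3, -5.5]
width: 23.5
grasp_force: 30.0
```

```bash
python3 -c "
from h import *
where()
d=get_image('scene'); K=np.array(d['intrinsics']); Rm=rot(d['orientation']); e=np.array(d['eye'])
for u,v in [(393,264),(466,291),(444,358),(364,330)]:
  w=Rm@np.array([(u-K[0,2])/K[0,0],(v-K[1,2])/K[1,1],1]); print((e+w*(28-e[2])/w[2]).round(0))
cv2.imwrite('pics/s2.png',np.vstack([cv2.resize(d['image'][120:250,220:370],None,fx=3,fy=3,interpolation=2)]))
"
```

```text
t 11.8 s(fwd) 10.3 lat 0.5 z 96.3 rear-force 0.9 up -5.5 
tool axes
 [[-0.987, -0.109, 0.116], [-0.108, 0.994, 0.013], [-0.116, 0.001, -0.993]] [-0.53  0.46  1.95  0.12  0.64 -2.3 ]
[454. 115.  28.]
[403. 300.  28.]
[599. 360.  28.]
[661. 184.  28.]
```

View pics/s2.png

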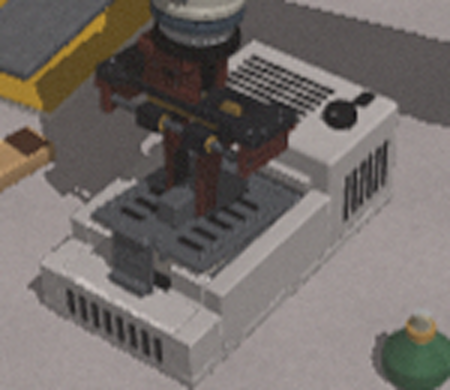

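The scene crop shows the cassette gripped by its ridge and drawn forward, nose on the shelf. The wrist force shows that the arm carries its weight. I lift.

Call:
jog_arm --commands '[[-1, [-0.006, 0, -0.05], [0, 0, 0]], [-1, [-0.006, 0, -0.05], [0, 0, 0]], [-1, [0, 0, 0], [0, 0, 0]]]'

```text
t: 12.15
ee_pos: [488.2, -247.8, 107.8]
orientation: [-0.165, 3.018, 0.008]
ft_force: [0.5, -0.3, -6.4]
width: 23.6
grasp_force: 30.0
```

Call:
jog_arm --commands '[[-1, [-0.014, 0, -0.12], [0, 0, 0]], [-1, [-0.014, 0, -0.12], [0, 0, 0]], [-1, [-0.028, 0, -0.24], [0, 0, 0]], [-1, [-0.028, 0, -0.24], [0, 0, 0]], [-1, [-0.028, 0, -0.24], [0, 0, 0]], [-1, [-0.028, 0, -0.24], [0, 0, 0]], [-1, [-0.014, 0, -0.12], [0, 0, 0]], [-1, [0, 0, 0], [0, 0, 0]], [-1, [0, 0, 0], [0, 0.08, 0]], [-1, [0, 0, 0], [0, 0.07, 0]]]'

```text
t: 13.15
ee_pos: [486.4, -247.4, 239.0]
orientation: [0.17, -3.134, -0.001]
ft_force: [-0.1, -0.0, -6.5]
width: 23.9
grasp_force: 30.0
```

Call:
jog_arm --commands '[[-1, [0, 0, 0], [0, 0, 0]], [-1, [0, 0, 0], [0, 0, 0]]]'

```text
t: 13.35
ee_pos: [487.1, -247.0, 238.7]
orientation: [0.172, -3.137, -0.002]
ft_force: [0.7, 1.0, -6.9]
width: 23.8
grasp_force: 30.0
```

```bash
python3 -c "
from h import *
where()
im,P,d=cloud('wrist');cv2.imwrite('pics/w6.png',im)
o=get_obs(); Rm=rot(o['orientation']); T=(P-np.array(o['ee_pos']))@Rm  # tool coords
m=np.isfinite(T[...,0])&(abs(T[...,1])<55)&(T[...,0]>-30)&(T[...,0]<75)&(T[...,2]>-5)&(T[...,2]<40)
Q=P[m]; A=np.c_[Q[:,:2],np.ones(len(Q))]
for i in range(4):
  c,*_=np.linalg.lstsq(A,Q[:,2],rcond=None); r=abs(A@c-Q[:,2]); k=r<max(3,np.median(r)*2); A,Q=A[k],Q[k]
n=np.array([-c[0],-c[1],1]); n/=np.linalg.norm(n)
print(len(Q),'plate normal rear',n[:2]@XH,'lat',n[:2]@YH,'z below tcp',np.median(T[m][:,2]))
"
```

```text
t 13.35 s(fwd) 10.3 lat 0.7 z 238.7 rear-force -0.8 up -6.9 
tool axes
 [[-0.994, -0.109, -0.0], [-0.109, 0.994, 0.001], [0.0, 0.001, -1.0]] [-0.49  0.29  1.79  0.    1.06 -2.17]
36772 plate normal rear 0.009819477828109659 lat -0.004043887519041582 z below tcp 5.982639377353821
```

The cassette hangs level (normal within 0.01 rad). Next I turn it and carry it to the tray.

Call:
jog_arm --commands '[[-1, [0, 0, 0], [0, 0, -0.1]], [-1, [0, 0, 0], [0, 0, -0.1]], [-1, [0, 0, 0], [0, 0, -0.105]], [-1, [-0.08, 0.183, 0], [0, 0, 0]], [-1, [-0.16, 0.366, 0], [0, 0, 0]], [-1, [-0.16, 0.366, 0], [0, 0, 0]], [-1, [-0.16, 0.366, 0], [0, 0, 0]], [-1, [-0.16, 0.366, 0], [0, 0, 0]], [-1, [-0.16, 0.366, 0], [0, 0, 0]], [-1, [-0.16, 0.366, 0], [0, 0, 0]]]'

```text
t: 14.4
ee_pos: [503.2, 12.9, 239.7]
orientation: [-0.544, 3.093, 0.001]
ft_force: [0.8, -0.9, -7.3]
width: 23.9
grasp_force: 30.0
```

Call:
jog_arm --commands '[[-1, [-0.16, 0.366, 0], [0, 0, 0]], [-1, [-0.16, 0.366, 0], [0, 0, 0]], [-1, [-0.16, 0.366, 0], [0, 0, 0]], [-1, [-0.16, 0.366, 0], [0, 0, 0]], [-1, [-0.16, 0.366, 0], [0, 0, 0]], [-1, [-0.08, 0.183, 0], [0, 0, 0]], [-1, [0, 0, 0], [0, 0, 0]], [-1, [0, 0, 0], [0, 0, 0]]]'

```text
t: 15.2
ee_pos: [517.1, 230.6, 239.3]
orientation: [0.546, -3.093, 0.0]
ft_force: [-0.0, -0.8, -6.8]
width: 23.9
grasp_force: 30.0
```

```bash
python3 -c "
from h import *
where()
im,P,d=cloud('wrist');cv2.imwrite('pics/w7.png',im);np.save('w7P.npy',P)
# tray rim points
z=P[...,2]; m=(z>18)&(z<34)
lab=cv2.connectedComponentsWithStats(m.astype(np.uint8))[2]; print([tuple(s) for s in lab if s[4]>60][1:])
"
```

```text
t 15.2 s(fwd) 92.6 lat 472.2 z 239.3 rear-force 0.1 up -6.8 
tool axes
 [[-0.94, -0.343, -0.001], [-0.343, 0.94, -0.0], [0.001, -0.0, -1.0]] [ 0.4   0.32  1.75  0.    1.08 -1.52]
[(np.int32(67), np.int32(1), np.int32(76), np.int32(81), np.int32(1948)), (np.int32(223), np.int32(103), np.int32(206), np.int32(23), np.int32(1169)), (np.int32(80), np.int32(144), np.int32(49), np.int32(59), np.int32(911)), (np.int32(509), np.int32(231), np.int32(62), np.int32(58), np.int32(1645)), (np.int32(46), np.int32(424), np.int32(78), np.int32(28), np.int32(742))]
```

View pics/w7.png

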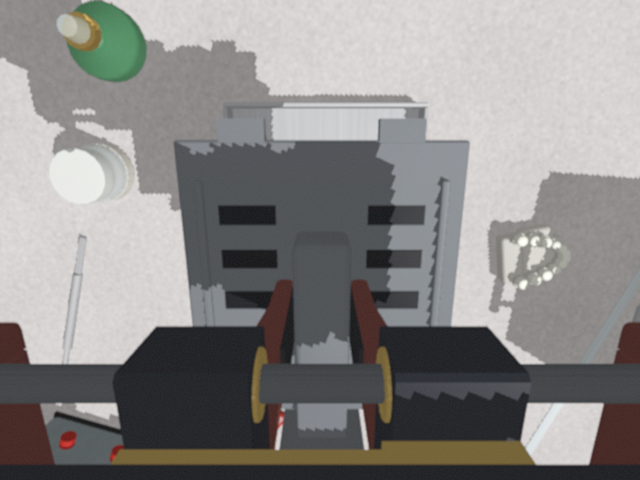

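The tray's rear wall shows at px (223-428, 105), square to the cassette and centred behind it. I'll measure it in tool axes.

```bash
python3 -c "
from h import *
o=get_obs();P=np.load('w7P.npy');Rm=rot(o['orientation']); T=(P-np.array(o['ee_pos']))@Rm
z=P[...,2]; m=(z>22)&(z<34); m[:98]=0;m[128:]=0;m[:,:215]=0;m[:,435:]=0
Q=T[m]; print(len(Q),Q.min(0),Q.max(0)); 
b=[Q[(abs(Q[:,1]-y)<10)][:,0].max() for y in (-80,-40,0,40,80) if (abs(Q[:,1]-y)<10).any()]; print('outer edge x',b)
"
```

```text
1135 [ 87.46168017 -94.16936451 209.72410263] [107.34708696 101.0476721  217.48737855]
outer edge x [np.float64(107.1485096096127), np.float64(107.10177808826697), np.float64(107.24575604331368), np.float64(107.25841109747368), np.float64(107.3470869609809)]
```

The tray is aligned with the cassette, with its centre 5.5 mm ahead and 3 mm to the side. I lower it.

Call:
jog_arm --commands '[[-1, [0, 0.03, 0.3], [0, 0, 0]], [-1, [0, 0, 0.4], [0, 0, 0]], [-1, [0, 0, 0.4], [0, 0, 0]], [-1, [0, 0, 0.3], [0, 0, 0]], [-1, [0, 0, 0.2], [0, 0, 0]], [-1, [0, 0, 0.08], [0, 0, 0]], [-1, [0, 0, 0], [0, 0, 0]], [-1, [0, 0, 0], [0, 0, 0]]]'

```text
t: 16.05
ee_pos: [517.7, 233.4, 72.9]
orientation: [-0.543, 3.093, 0.001]
ft_force: [-0.2, -0.3, -6.5]
width: 23.7
grasp_force: 30.0
```

Call:
jog_arm --commands '[[-1, [0, 0, 0.03], [0, 0, 0]], [-1, [0, 0, 0.03], [0, 0, 0]], [-1, [0, 0, 0.02], [0, 0, 0]], [-1, [0, 0, 0], [0, 0, 0]]]'

```text
t: 16.45
ee_pos: [516.6, 233.7, 63.8]
orientation: [0.545, -3.094, 0.0]
ft_force: [0.6, 0.4, -6.9]
width: 23.8
grasp_force: 30.0
```

Call:
jog_arm --commands '[[-1, [0, 0, 0.015], [0, 0, 0]], [-1, [0, 0, 0.015], [0, 0, 0]], [-1, [0, 0, 0.01], [0, 0, 0]], [-1, [0, 0, 0], [0, 0, 0]]]'

```text
t: 16.85
ee_pos: [516.6, 233.6, 59.6]
orientation: [0.545, -3.094, 0.0]
ft_force: [-0.9, -0.3, -6.4]
width: 23.8
grasp_force: 30.0
```

Call:
jog_arm --commands '[[-1, [0, 0, 0.01], [0, 0, 0]], [-1, [0, 0, 0], [0, 0, 0]]]'

```text
t: 17.05
ee_pos: [516.7, 233.6, 58.8]
orientation: [0.545, -3.094, 0.0]
ft_force: [-0.4, 0.2, -6.0]
width: 23.8
grasp_force: 30.0
```

Call:
jog_arm --commands '[[-1, [0, 0, 0.01], [0, 0, 0]], [-1, [0, 0, 0], [0, 0, 0]]]'

```text
t: 17.25
ee_pos: [516.7, 233.6, 57.8]
orientation: [0.545, -3.094, 0.0]
ft_force: [0.4, 0.0, -6.8]
width: 24.0
grasp_force: 30.0
```

Call:
jog_arm --commands '[[-1, [0, 0, 0.007], [0, 0, 0]], [-1, [0, 0, 0], [0, 0, 0]]]'

```text
t: 17.45
ee_pos: [516.7, 233.7, 57.1]
orientation: [0.545, -3.094, 0.0]
ft_force: [-0.2, -0.2, -6.4]
width: 23.7
grasp_force: 30.0
```

Call:
jog_arm --commands '[[-1, [0, 0, 0.008], [0, 0, 0]], [-1, [0, 0, 0], [0, 0, 0]]]'

```text
t: 17.65
ee_pos: [516.7, 233.6, 56.3]
orientation: [0.545, -3.094, 0.0]
ft_force: [0.0, 0.1, -6.7]
width: 24.2
grasp_force: 30.0
```

Call:
jog_arm --commands '[[-1, [0, 0, 0.008], [0, 0, 0]], [-1, [0, 0, 0], [0, 0, 0]]]'

```text
t: 17.85
ee_pos: [516.7, 233.6, 55.5]
orientation: [0.545, -3.094, 0.0]
ft_force: [0.2, 0.3, -6.4]
width: 24.1
grasp_force: 30.0
```

Call:
jog_arm --commands '[[-1, [0, 0, 0.008], [0, 0, 0]], [-1, [0, 0, 0], [0, 0, 0]]]'

```text
t: 18.05
ee_pos: [517.0, 233.7, 55.2]
orientation: [-0.545, 3.094, 0.0]
ft_force: [-0.8, 0.1, -0.3]
width: 23.6
grasp_force: 30.0
```

Call:
jog_arm --commands '[[-1, [0, 0, 0.008], [0, 0, 0]], [-1, [0, 0, 0], [0, 0, 0]]]'

```text
t: 18.25
ee_pos: [517.0, 233.7, 55.1]
orientation: [-0.545, 3.094, 0.0]
ft_force: [-2.7, -1.4, 9.0]
width: 23.8
grasp_force: 30.0
```

```bash
python3 -c "
from h import *
o,p,Rm=where()
im,P,d=cloud('wrist');z=P[...,2];T=(P-p)@Rm
m=(abs(T[...,1])<60)&(abs(T[...,1])>25)&(T[...,0]>10)&(T[...,0]<65)&(z>30)
print('plate z',np.nanpercentile(z[m],[50,80]), 'rear/front', [np.nanmedian(z[m&(abs(T[...,0]-x)<5)]) for x in (20,40,60)])
"
```

```text
t 18.25 s(fwd) 92.8 lat 475.3 z 55.1 rear-force 2.9 up 9.0 
tool axes
 [[-0.94, -0.342, 0.0], [-0.342, 0.94, 0.0], [-0.0, 0.0, -1.0]] [ 0.4   0.58  1.85 -0.    0.71 -1.52]
plate z [151.24677853 158.82839271] rear/front [np.float64(159.12801251896195), np.float64(50.09549148788745), np.float64(49.33420929575357)]
```

It touched down at z ≈ 55. I ease off, open and withdraw upward.

Call:
jog_arm --commands '[[-1, [0, 0, -0.007], [0, 0, 0]], [0.2, [0, 0, 0], [0, 0, 0]], [0.2, [0, 0, 0], [0, 0, 0]], [0.2, [0, 0, 0], [0, 0, 0]], [0.2, [0, 0, 0], [0, 0, 0]], [0.2, [0, 0, -0.1], [0, 0, 0]], [0.2, [0, 0, -0.3], [0, 0, 0]], [0.2, [0, 0, -0.4], [0, 0, 0]], [0.2, [0, 0, -0.4], [0, 0, 0]], [0.2, [0, 0, -0.3], [0, 0, 0]]]'

```text
t: 19.3
ee_pos: [517.3, 233.9, 207.9]
orientation: [-0.545, 3.091, 0.001]
ft_force: [-0.2, -0.3, 0.3]
width: 53.0
grasp_force: 0.0
```

Call:
jog_arm --commands '[[0.2, [0.4, 0, 0], [0, 0, 0]], [0.2, [0.4, 0, 0], [0, 0, 0]], [0.2, [0, 0, 0], [0, 0, 0]], [0.2, [0, 0, 0], [0, 0, 0]], [0.2, [0, 0, 0], [0, 0, 0]]]'

```text
t: 19.8
ee_pos: [442.9, 206.9, 205.4]
orientation: [-0.545, 3.092, 0.001]
ft_force: [0.1, 0.9, 0.2]
width: 53.0
grasp_force: 0.0
```

```bash
python3 -c "
from h import *
o,p,Rm=where()
im,P,d=cloud('wrist');cv2.imwrite('pics/w8.png',im);z=P[...,2]
m=(z>70)&(z<85); Q=P[m]; Q=Q[(abs(Q[:,0]-520)<60)&(abs(Q[:,1]-233)<50)]; r=cv2.minAreaRect(Q[:,:2].astype(np.float32)); print('ridge',r,len(Q),np.median(Q[:,2]))
c=np.array(r[0]); q=(P[...,:2]-c)@Rm[:2,:2]
for x in(-50,-25,0,25,50): print(x,[np.nanmedian(z[(abs(q[...,0]-x)<5)&(abs(q[...,1]-y)<5)]).round(1) for y in(-56,-20,20,56)])
"
```

```text
t 19.8 s(fwd) 16.2 lat 456.8 z 205.4 rear-force -0.2 up 0.2 
tool axes
 [[-0.94, -0.342, 0.002], [-0.342, 0.94, 0.001], [-0.002, 0.0, -1.0]] [ 0.41  0.25  1.94 -0.    0.95 -1.51]
ridge ((516.4962158203125, 232.8562469482422), (69.32911682128906, 23.89474105834961), 19.5048770904541) 2010 75.24829858910557
-50 [np.float64(50.1), np.float64(49.4), np.float64(49.8), np.float64(50.1)]
-25 [np.float64(50.9), np.float64(49.7), np.float64(49.7), np.float64(51.2)]
0 [np.float64(49.5), np.float64(49.7), np.float64(49.9), np.float64(48.6)]
25 [np.float64(50.0), np.float64(49.5), np.float64(49.6), np.float64(50.7)]
50 [np.float64(50.2), np.float64(49.4), np.float64(49.5), np.float64(50.8)]
```

View pics/w8.png

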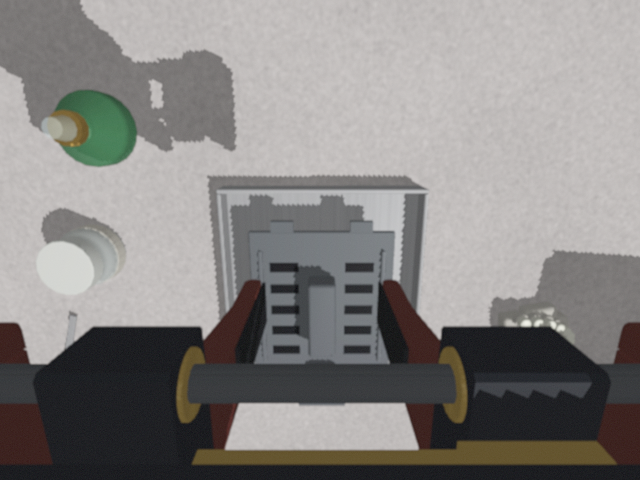

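The cassette lies flat and upright in the tray (plate 49.5-50 mm all over, ridge at px (321,310)), about 6 mm from the centre. The gripper is clear and nothing else has moved.

```bash
python3 -c "
from workcell import close_job
print(close_job())"
```

```text
the job is handed in; nothing more can be done
None
```

The job is handed in at about 20 s of the 64 s, with no verdict returned: the cassette was unlatched, drawn out and lifted clear, and it now lies flat and upright in the tray, about 6 mm from its centre, with the gripper clear.

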